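# Clear the setting block and wedge up the module's front edge

### The job

The light-grey module sits on two rails in the metal fixture and its front edge has to be raised so that a thermal pad can be slipped in. First put the red-topped setting block, which stands in the way on the fixture plate, into its own red-marked holder, fully down, and let go of it. Then take the orange wedge by its upright grip and push it along the plate, thin end first, under the module's front edge between the rails until that edge stands about 3 mm clear of the rails, and finish there still gripping the wedge with the module resting on it; touch the module only with the wedge, keep it in its bed, and leave the other things alone.

Things in the scene. Friction and masses are not known exactly. Their poses are not given: they have to be found in the camera images.
- fixture: metal plate 200 (x) x 110 (y) x 10 thick, fixed on the bench, bare but for the module's bed at its far end. Origin at the centre of its underside; +x runs from its free front end (nearer the robot) to the bed, y across
- bed (a point): centre of the bed, level with the rail tops (15 above the bench), at x = +55 of the fixture, axes as the fixture. Two rails along x, 10 wide, at y = +-26 (42 free between them), 5 above the plate, from x = -25 to +27; a rear stop at x = +25, 7 above the rail tops, takes the wedge's push; side lips at y = +-38.5 from x = -4 to +26, 8 above the rail tops
- module: light-grey moulded box, 48 (x) x 74 (y) x 27 high, 0.3 to 0.65 kg, loose on the rails, about 1 from the rear stop and side lips. Origin at the centre of its underside, near point bed; axes as the fixture. Pushed from the front it slides to the stop, then its front tips up about its rear lower edge
- module_edge (a point): middle of the module's front lower edge; before the job 15 above the fixture's underside (level with the rail tops), wanted at about 18 above it (accepted 16.5 to 20)
- wedge: orange wedge, 24 wide, 90 long, 0.08 kg, flat on the bench. Origin underneath the middle of its upright grip (30 along x, 24 across y, 34 high). From the grip (x = +15) the ramp falls from 12 high to 2 at the thin end (x = +75), 1 in 6: on the plate it meets the module when its tip is 18 past the front edge; at 36 the edge is up 3. Slick sole; push under 5 N if not pressed down
- wedge_tip (a point): middle of the lower edge of the wedge's thin end (x = +75, y = 0, z = 0 in the wedge's frame)
- red_block: steel setting block with red top, 34 (x) x 24 (y) x 47 high, 0.16 kg, standing upright on the fixture plate in the wedge's path. Origin at the centre of its underside; grasp across y, where nothing is near
- red_holder: grey storage block, fixed, 70 (x) x 56 (y) x 22 high, with one slot for the red-topped block and a red strip on its top and front (-x end). Origin at the centre of its underside
- red_slot (a point): centre of the floor of the red holder's slot, 6 above the bench, at x = +6, y = 0 of the holder, axes as the holder. Slot 37 (x) x 27 (y), 16 deep (mouth 22 above the bench); the block goes in upright, long side along x, either way round, its origin then at this point
- blue_holder: the same storage block with blue strips; its slot is taken by the blue-topped block. Origin at the centre of its underside
- blue_block: blue-topped steel setting block, same size as the red one, standing in the blue holder; leave it. Origin at the centre of its underside
- multimeter: orange and black hand multimeter, 145 x 70 x 42, lying at the right; leave it. Origin at the centre of its underside
- side_cutters: side cutters with red handles, 122 long, 11 high, lying near the bench's front edge; leave them. Origin at the centre of the underside
- flux_jar: clear jar of yellow flux, 64 across, 74 high, at the back left; leave it. Origin at the centre of its underside
- wick_reel: small blue reel, 29 across, 11 high, at the back right; leave it. Origin at the centre of its underside

How it is judged (in metres and radians):
On the way, in this order (a step that is already met when the one before it is completed fails the run):
1. the red-topped block stands fully down in the red holder's slot, let go (horizontal distance between red_block and red_slot below 0.004 m and z of red_block in the frame of red_slot between -0.003 and 0.003 m and angle between red_block's own z axis and vertical below 0.08 rad and contact force between the fingers and red_block below 0.1 N), for 0.2 s.
2. the gripped wedge, under the module's front edge, carries that edge 1.5 to 5 mm above the rails (z of module_edge in the frame of fixture between 0.0165 and 0.02 m and contact force between wedge and module above 0.3 N and contact force between the fingers and wedge above 1 N and contact force between each of the fingers, the arm and module below 0.2 N and x of wedge_tip in the frame of module_edge above 0.01 m), for 0.3 s.
At the end, for the whole second after the job is handed in: Red block released in its slot (4 mm sideways, 3 mm height, 0.08 rad); gripped wedge (over 1 N) at least 10 mm under the front edge, bearing on it (over 0.3 N); edge 1.5 to 5 mm above the rails; module in its bed (6 mm, 5 mm, 0.06 rad), not touched by the robot; both at rest (10 mm/s) (all of step 1 and all of step 2 and x of module in the frame of fixture between 0.049 and 0.061 m and y of module in the frame of fixture between -0.005 and 0.005 m and angle between the y axis of module and the y axis of fixture, either way round below 0.06 rad and linear speed of each of module, wedge below 0.01 m/s); the arm keeps its last pose, push and grip.
It fails at once if the robot itself touches the module (over 1 N) (contact force between any of the fingers, the arm and module above 1 N).
It fails at once if another thing (blue block, multimeter, side cutters, jar or reel) is moved more than 15 mm (distance of any of blue_block, multimeter, side_cutters, flux_jar, wick_reel from where it was at the start of the episode above 0.015 m).
It also fails if it takes over 58 s, if anything falls off the work surface, if the arm or the gripper's body presses on something with over 40 N, if the wrist force passes 120 N, or if a joint passes its speed limit or range.

### The arm

A 6-joint arm with a two-finger parallel gripper is mounted at the origin on a cart in front of the work surface, level with it; the furniture and walls round the work are solid. World frame = base frame: x ahead of the robot, y to its left, z up, the work surface at z = 0. Lengths are in mm, angles in rad, forces in N, time in s.
With the tool pointing down it reaches from about 325 to 775 mm from the base axis. Payload 5.5 kg.
Tool frame: the origin (TCP) lies at the very end of the fingers, on their centre line; the grasp point (between the pads) lies 19 mm behind it (env.grip_point_offset is the distance from the TCP to the grasp point, in mm); z points along the fingers, y is the line along which they close (so a half turn about z gives the same grasp; the last joint's range is limited). The gripper opens to 85 mm and grips with 20 to 120 N. Pads are 22 mm wide; open, the fingers measure 114 mm over their backs; the gripper's body (76 mm by 85 mm) begins 54 mm behind the grasp point. The pads swing forward as they close: fully open they stand 13 mm farther back than shut.
Start: joints at [1.202, 0.091, 1.231, -0, 1.82, -0.057], TCP at [184.068, 571.083, 231.275] pointing down, gripper open.
Joint ranges: [-2.87, 2.87], [-0.86, 2.18], [0.17, 2.46], [-1.51, 4.65], [0.06, 2.69], [-2.65, 2.65]. Speed limits (rad/s): [2.57, 2.57, 3.01, 3.14, 3.14, 3.14].

### API

Orientations are given as [roll, pitch, yaw] about the fixed x, y, z axes, in that order (R = Rz(yaw) Ry(pitch) Rx(roll)).
In Python, from workcell import env, optics, observe gives the robot as it stands (env), with the cameras (optics) and the readings as plain functions.
- The arm moves only by the tool pendant, called as name(argument=value, ...), one argument or row to a line, values as JSON. Schema: {"type":"object","properties":{"plan":{"type":"array","items":{"type":"number"},"minItems":5,"maxItems":25},"squeeze":{"type":"number"},"only":{"type":"string"},"quiet":{"type":"boolean"},"lines":{"type":"string"}},"required":["plan"],"additionalProperties":false}. plan is one flat list of numbers that holds 1 to 5 rows one after another, with no inner brackets; each row has 5 numbers: the finger opening in mm, then dx, dy, dz in a scale on which 1.0 is 800 mm, then a turn about the tool's z in normalised numbers (1 is pi rad); each row is the pose to reach, as a shift and turn from the pose commanded when the call began, along the tool's axes at that moment; what a row does not reach only later rows make up. A row lasts 1/8 s, in which the tool goes at most 62.5 mm and 0.188 rad, less where a joint would pass 70% of its speed; a pose out of reach is approached as far as the arm can. The fingers move at their own pace and stop on an object; squeeze is the grip in N (left out, the last holds). Time passes only in rows, so rows that do not move let the fingers close. The tool returns the time, the measured TCP pose, the force, the opening and the grip force at its end. only (a regular expression) keeps the lines of the reply that match it, lines (a string "A,B") keeps lines A to B, and quiet returns only ok. Input that does not fit is refused with a message, and nothing moves.
- observe(): the state, without advancing time (a new reading comes with each control period).
- optics.snapshot(name): name is "scene" or "top"; returns a dict with "pixels" (400x640x3 uint8, red, green, blue), "K" (3x3 intrinsics, pixels), "D" ([k1, k2, p1, p2, k3] as OpenCV has them; the pictures are not rectified), "origin" and "attitude" of the camera in the world. Camera axes: x right, y down, z forward; pixel columns grow to the right and rows downward; lengths in mm; the calibration is good to about 2 mm. A picture is of the moment at which its call begins. There is no depth.
- env.finish_job(): hands the job in; it is judged then, once.
The state is a dict: "time_s": time; "joints": joint angles; "dq": joint speeds; "effort": joint torques, N m; "ee_pos": TCP position; "tool_rot": TCP orientation; "ft_force": force on the tool from outside, world axes, zero at the start; "torque": the same for the moment, N m; "width": finger opening in mm; "finger_force": force on a finger pad.
Only numpy, scipy, OpenCV 4.12 (cv2) and the standard library are available. Lean on these libraries where they do the work, as an engineer would, in place of code of your own. Each camera call takes 0.05 s, during which the arm holds its last target. There are 200 camera calls.

## Working session

There is one attempt and no reset: what is moved stays moved. The work goes in short steps, Python scripts to look and compute and a tool call to move; the robot and the scene stay as the last step left them, time stands still between calls to the robot, and variables do not carry over. Pictures are saved under pics/ and viewed, at most 10 in all, crops included, and the job is handed in when it is done.

```bash
ls; mkdir -p pics
```

Create h.py:
```python
import numpy as np, cv2
from workcell import env, optics, observe
def snap(n,f=None):
    s=optics.snapshot(n)
    if f: cv2.imwrite('pics/'+f,cv2.cvtColor(np.asarray(s["pixels"]),cv2.COLOR_RGB2BGR))
    return s
```

Run:
```python
from h import *
for n in("top","scene"):
    s=snap(n,n+'0.png')
    print(n,np.round(s["K"],1).tolist(),s["D"],s["origin"],np.asarray(s["attitude"]).tolist())
print(observe())
```

```text
pics
workcell.py
top [[451.1, 0.0, 317.7], [0.0, 451.1, 200.1], [0.0, 0.0, 1.0]] [-0.06021977  0.          0.          0.          0.        ] [ 315.91948469  -57.57582029 1215.35307923] [-2.9605545839645284, -0.02470521446193752, -1.5548957493562112]
scene [[391.2, 0.0, 320.0], [0.0, 391.2, 200.5], [0.0, 0.0, 1.0]] [-0.09331825  0.          0.          0.          0.        ] [  52.41567839 -729.8926939   870.672078  ] [-2.3669694356250686, 0.018403621507179446, -0.6527047485855526]
{'time_s': 0.1, 'joints': array([ 1.20227493e+00,  9.17951983e-02,  1.23179897e+00,  6.35505911e-06,
        1.81978334e+00, -5.67249790e-02]), 'dq': array([-1.26667428e-04, -1.67476187e-03, -3.76286023e-03, -5.06221924e-05,
       -8.79449544e-04, -1.40561864e-03]), 'effort': array([ 2.07725105e-03, -4.60217428e+01, -4.19217718e+01, -1.91802010e-04,
        1.06403659e-02, -3.82862424e-05]), 'ee_pos': array([183.98299754, 570.826854  , 230.23805132]), 'tool_rot': array([-3.13981102e+00, -1.07343236e-04,  2.82979770e+00]), 'ft_force': array([0.664951  , 0.03949128, 0.69120965]), 'torque': array([-3.53166518e-05,  3.22980452e-02,  1.89585189e-02]), 'finger_force': 0.0, 'width': 85.4851340775102}
```

View pics/top0.png

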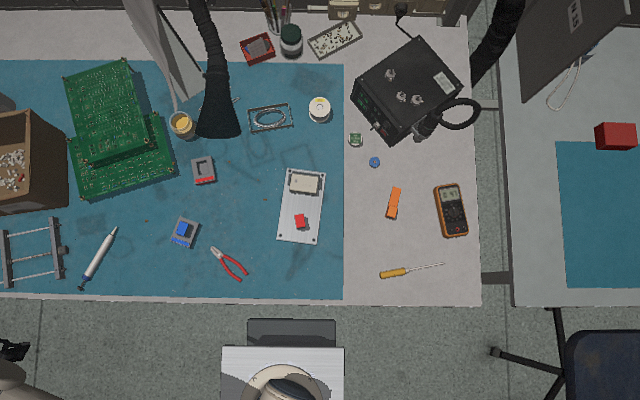

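View pics/scene0.png

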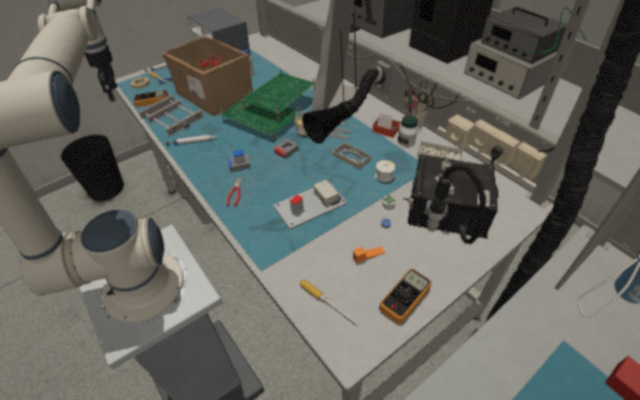

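The top view shows the plate centred near (300,206), the module at (304,181), and the red block at (300,221). The red holder is at (203,170), the blue holder at (185,231), and the wedge at (393,203). The scene view agrees with this.

Run:
```python
from h import *
t=cv2.imread('pics/top0.png'); s=cv2.imread('pics/scene0.png')
a=[cv2.resize(t[y:y+72,x:x+w],None,fx=6,fy=6,interpolation=cv2.INTER_CUBIC) for x,y,w in((274,164,56),(183,150,40),(375,176,37))]
h=max(i.shape[0] for i in a); cv2.imwrite('pics/c1.png',np.hstack(a))
a=[cv2.resize(s[y:y+60,x:x+w],None,fx=6,fy=6,interpolation=cv2.INTER_CUBIC) for x,y,w in((270,175,80),(348,225,45))]
cv2.imwrite('pics/c2.png',np.hstack(a))
```

```text
(no output)
```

View pics/c1.png

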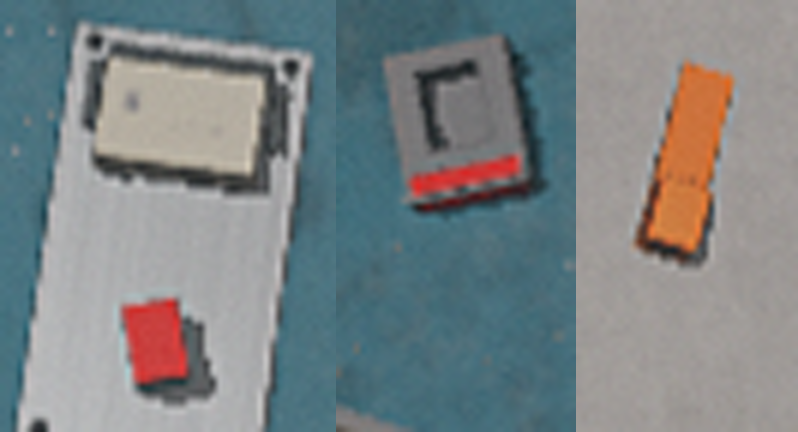

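View pics/c2.png

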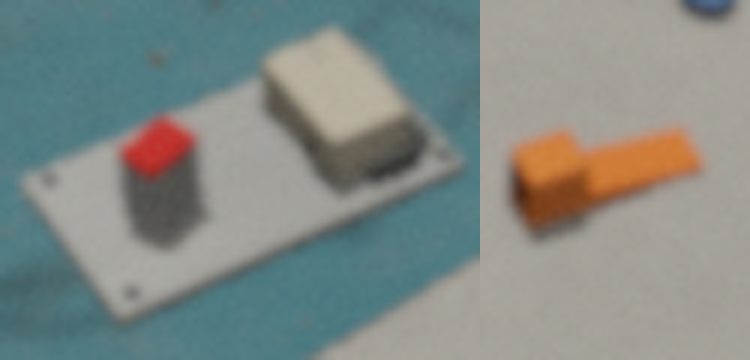

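The crops show the red cap, plate, holder with its slot, and wedge with sharp edges. The wedge grip is at the near end and its thin end points away from the robot. Next I'll fit face models to both cameras.

Add to h.py:
```python
from scipy.spatial.transform import Rotation as Ro
from scipy.optimize import minimize
def proj(s,P):
    R=Ro.from_euler('xyz',s["attitude"]).as_matrix(); P=np.asarray(P,float).reshape(-1,3)
    return cv2.projectPoints((P-s["origin"])@R,np.zeros(3),np.zeros(3),np.asarray(s["K"]),np.asarray(s["D"]))[0][:,0]
def rect(x0,x1,y0,y1,z): return [(x0,y0,z),(x1,y0,z),(x1,y1,z),(x0,y1,z)]
def sides(p,z0):  # vertical walls below polygon p
    return [[p[i],p[(i+1)%4],(*p[(i+1)%4][:2],z0),(*p[i][:2],z0)] for i in range(4)]
def box(x0,x1,y0,y1,z0,z1,capz=None):
    t=rect(x0,x1,y0,y1,z1); return sides(t,z0)+[t]
RB=box(-17,17,-12,12,0,47)
HO=box(-35,35,-28,28,0,22)+[rect(-35,-27,-28,28,22),rect(-12.5,24.5,-13.5,13.5,22)]
FX=box(-100,100,-55,55,0,10)
MO=box(-24,24,-37,37,0,27)
WE=[[(15,-12,0),(75,-12,0),(75,-12,2),(15,-12,12)],[(15,12,0),(75,12,0),(75,12,2),(15,12,12)],
    [(75,-12,0),(75,12,0),(75,12,2),(75,-12,2)],[(15,-12,12),(75,-12,2),(75,12,2),(15,12,12)]]+box(-15,15,-12,12,0,34)
def fit(s,F,p0,z=0,m=4,ign=None,ups=8,tilt=None):
    """piecewise-constant face model, pose x,y,yaw"""
    im=np.asarray(s["pixels"]).astype(float)
    def place(p): return [np.c_[np.asarray(f)@Ro.from_euler('z',p[2]).as_matrix().T+[p[0],p[1],z]] for f in F]
    q=np.vstack([proj(s,f) for f in place(p0)]); u0,v0=np.floor(q.min(0)).astype(int)-m; u1,v1=np.ceil(q.max(0)).astype(int)+m
    W,H=u1-u0,v1-v0; I=im[v0:v1,u0:u1].reshape(-1,3)
    def cost(p):
        L=np.zeros((H*ups,W*ups),np.uint8); o=s["origin"]
        for i,f in enumerate(place(p)):
            c=np.mean([x for x in place(p) [i]],0)
            q=((proj(s,f)-[u0,v0]+.5)*ups-.5)
            n=np.cross(f[1]-f[0],f[2]-f[1])
            cv2.fillPoly(L,[np.round(q*16).astype(np.int32)],i+1,shift=4)
        A=np.stack([cv2.resize((L==k).astype(np.float32),(W,H),interpolation=cv2.INTER_AREA).ravel() for k in range(len(F)+1)],1)
        A=A[:,A.sum(0)>2]
        w=np.ones(len(A))
        for _ in range(4):
            C=np.linalg.lstsq(A*w[:,None],I*w[:,None],rcond=None)[0]; r=np.linalg.norm(I-A@C,axis=1); w=1/np.sqrt(1+(r/15)**2)**.5
        return np.sum(np.sqrt(1+(r/15)**2)-1)/len(r)
    best=None
    for dy in (0,):
        x=np.array(p0,float)
        for st in ((5,5,.12),(2,2,.04),(1,1,.02)):
            sim=np.vstack([x]+[x+np.eye(3)[i]*st[i] for i in range(3)])
            r=minimize(cost,x,method='Nelder-Mead',options=dict(initial_simplex=sim,xatol=.02,fatol=1e-5,maxiter=150)); x=r.x
    return x,r.fun
def ray(s,uv,z):
    n=cv2.undistortPoints(np.array([[uv]],float),np.asarray(s["K"]),np.asarray(s["D"]))[0,0]
    d=Ro.from_euler('xyz',s["attitude"]).as_matrix()@[*n,1]; o=np.asarray(s["origin"]); return o+d*(z-o[2])/d[2]
```

Run:
```python
from h import *
t=snap("top"); s=snap("scene")
g={'fix':(FX,ray(t,(300,206),10),0,-.1),'red':(RB,ray(t,(274+155/6,164+342/6),57),10,.15),'hold':(HO,ray(t,(183+120/6,150+120/6),22),0,.15),'wedge':(WE,ray(t,(375+104/6,176+215/6),34),0,-.2),'mod':(MO,ray(t,(304,183.5),42),15,-.1)}
for k,(F,c,z,a) in g.items():
    p0=(c[0],c[1],a); print(k,np.round(p0,2))
    for n,cam in(('top',t),('scene',s)):
        x,f=fit(cam,F,p0,z); print('  ',n,np.round(x,3),round(f,3))
```

```text
fix [ 5.1985e+02 -3.6220e+01 -1.0000e-01]
   top [ 5.21826e+02 -3.86220e+01 -1.14000e-01] 1.296
   scene [ 5.21147e+02 -3.90490e+01 -1.05000e-01] 1.176
red [ 4.7254e+02 -3.7520e+01  1.5000e-01]
   top [ 4.7410e+02 -3.7363e+01  2.4300e-01] 1.189
   scene [ 4.71936e+02 -4.10010e+01  4.49000e-01] 1.393
hold [6.1165e+02 2.2942e+02 1.5000e-01]
   top [6.13875e+02 2.30534e+02 2.39000e-01] 0.845
   scene [6.14256e+02 2.31208e+02 2.44000e-01] 0.732
wedge [ 5.0493e+02 -2.8289e+02 -2.0000e-01]
   top [ 5.07141e+02 -2.82367e+02 -2.70000e-01] 0.329
   scene [ 5.05100e+02 -2.84933e+02 -2.35000e-01] 0.315
mod [ 5.7536e+02 -4.6020e+01 -1.0000e-01]
   top [ 5.77475e+02 -4.60420e+01 -1.68000e-01] 2.103
   scene [ 5.76582e+02 -4.74420e+01 -1.27000e-01] 1.375
```

Run:
```python
a=open('h.py').read()
a=a.replace("            c=np.mean([x for x in place(p) [i]],0)\n","            c=f.mean(0)\n")
a=a.replace("            n=np.cross(f[1]-f[0],f[2]-f[1])\n","            n=np.cross(f[1]-f[0],f[2]-f[1]); n=n*np.sign(n@(c-[p[0],p[1],z-1]) or 1)\n            if n@(o-c)<0: continue\n")
open('h.py','w').write(a)
```

Create meas.py:
```python
from h import *
import sys
t=snap("top"); s=snap("scene")
g={'fix':(FX,0,(521.8,-38.6,-.11)),'red':(RB,10,(474,-37.4,.2)),'hold':(HO,0,(614,230.5,.24)),'wedge':(WE,0,(506,-283,-.25)),'mod':(MO,15,(577,-45,-.11))}
for k in sys.argv[1:]:
    F,z,p0=g[k]
    for n,cam in(('top',t),('scene',s)):
        x,f=fit(cam,F,p0,z); print(k,n,np.round(x,3),round(f,3))
```

```bash
python3 meas.py fix red hold wedge mod
```

Create red.py:
```python
from h import *
def redfit(p0,z,F=None,n=("top","scene"),mode='red'):
    out={}
    for k in n:
        s=dict(snap(k)); a=np.asarray(s["pixels"]).astype(float)
        r=np.clip(a[...,0]-np.maximum(a[...,1],a[...,2]),0,255) if mode=='red' else np.clip(a[...,0]-a[...,2],0,255)
        s["pixels"]=np.repeat(r[...,None],3,2)
        out[k]=fit(s,F or [rect(-17,17,-12,12,47)],p0,z)
        print(k,np.round(out[k][0],3),round(out[k][1],3))
    return out
```

```bash
python3 -c "
from red import *
redfit((474,-37.4,.2),10)
print('wedge');redfit((506,-283,-.25),0,WE,mode='o')"
```

```text
top [ 4.74368e+02 -3.64390e+01  1.84000e-01] 0.221
scene [ 4.72155e+02 -3.97530e+01  2.94000e-01] 0.359
wedge
top [ 5.07317e+02 -2.81224e+02 -2.86000e-01] 0.22
scene [ 5.05157e+02 -2.83124e+02 -2.60000e-01] 0.363
```

Create plan.py:
```python
import sys
from h import *
def plan(x,y,z,yaw):
    o=observe(); R=Ro.from_euler('xyz',o["tool_rot"]); d=R.inv().apply(np.array([x,y,z])-o["ee_pos"])
    t=o["tool_rot"][2]-yaw; print('shift',np.round(d,1),'turn',round(float(t),3),'| at',np.round(o["ee_pos"],1),np.round(o["tool_rot"],3),'w',round(float(o["width"]),1),'t',round(o["time_s"],2),'F',np.round(o["ft_force"],1),'j6',round(o["joints"][5],2))
if __name__=="__main__": plan(*map(float,sys.argv[1:5]))
```

Run:
```python
from h import *
t=optics.snapshot("top");s=optics.snapshot("scene")
def pr(c,uv): 
    a,b=ray(c,uv,0),np.asarray(c["origin"]); return b,a-b
(o1,d1),(o2,d2)=pr(t,(218,136)),pr(s,(312,136))
k=np.linalg.lstsq(np.c_[d1,-d2],o2-o1,rcond=None)[0]; print(o1+k[0]*d1,o2+k[1]*d2)
```

```bash
python3 plan.py 473.3 -38 180 0.23
```

```text
[700.36761684 188.73299543  48.1294827 ] [700.09170411 188.8724869   48.06804104]
shift [-462.1 -491.    51.3] turn 2.6 | at [184.1 571.1 231.3] [3.142 0.    2.83 ] w 85.4 t 0.6 F [-0.5 -0.1 -0.2] j6 -0.06
```

Units first: shifts go in shares of 800 mm and turns go in shares of pi rad. So -245 mm / 800 = -0.3063, -230 mm / 800 = -0.2875, 0.94 rad / 3.1416 = 0.2992.

pendant(
  plan=[85, -0.0575, -0.0613, 0.0063, 0.0598, 85, -0.115, -0.1225, 0.0125, 0.1197, 85, -0.1725, -0.1838, 0.0188, 0.1795, 85, -0.23, -0.245, 0.025, 0.2394, 85, -0.2875, -0.3063, 0.0313, 0.2992],
  squeeze=30,
)

```text
time_s: 1.23
ee_pos: [317.9, 287.6, 208.2]
tool_rot: [3.14, -0.0, 1.887]
ft_force: [1.9, -0.0, 1.1]
width: 85.0
finger_force: 0.0
```

```bash
python3 plan.py 473.3 -38 180 0.23
```

```text
shift [-357.8   46.6   28.2] turn 1.657 | at [317.9 287.6 208.2] [ 3.14  -0.     1.887] w 85.0 t 1.23 F [ 1.9 -0.   1.1] j6 0.34
```

Converted, -300 mm / 800 = -0.375, -240 mm / 800 = -0.3, 0.94 rad / 3.1416 = 0.2992.

pendant(
  plan=[85, -0.075, 0.01, 0.0063, 0.0598, 85, -0.15, 0.02, 0.0125, 0.1197, 85, -0.225, 0.03, 0.0188, 0.1795, 85, -0.3, 0.0388, 0.025, 0.2394, 85, -0.375, 0.0488, 0.0313, 0.2992],
)

```text
time_s: 1.85
ee_pos: [449.8, 15.1, 183.4]
tool_rot: [3.141, -0.001, 0.948]
ft_force: [-0.3, 0.6, -0.3]
width: 85.3
finger_force: 0.0
```

```bash
python3 plan.py 473.3 -38 180 0.23
```

```text
shift [-29.5  50.1   3.4] turn 0.718 | at [449.8  15.1 183.4] [ 3.141e+00 -1.000e-03  9.480e-01] w 85.3 t 1.85 F [-0.3  0.6 -0.3] j6 0.58
```

Converted, 50.1 mm / 800 = 0.0626, 34 mm / 800 = 0.0425, 0.718 rad / 3.1416 = 0.2285.

pendant(
  plan=[85, -0.0125, 0.0213, 0.0038, 0.0598, 85, -0.025, 0.0425, 0.0038, 0.1197, 85, -0.0369, 0.0626, 0.0043, 0.1795, 85, -0.0369, 0.0626, 0.0043, 0.2285, 85, -0.0369, 0.0626, 0.0043, 0.2285],
)

```text
time_s: 2.48
ee_pos: [473.0, -36.1, 179.8]
tool_rot: [-3.142, -0.0, 0.238]
ft_force: [0.1, 0.0, -0.2]
width: 85.2
finger_force: 0.0
```

```bash
python3 plan.py 473.3 -38 32 0.23; python3 -c "
from h import *
t=snap('top');s=snap('scene')
a=[cv2.resize(np.asarray(c['pixels'])[y:y+90,x:x+90],None,fx=4.4,fy=4.4,interpolation=2)[...,::-1] for c,x,y in((t,260,170),(s,255,130))]
cv2.imwrite('pics/d1.png',np.hstack(a))"
```

```text
shift [ -0.2   1.9 147.8] turn 0.008 | at [473.  -36.1 179.8] [-3.142 -0.     0.238] w 85.2 t 2.48 F [ 0.1  0.  -0.2] j6 1.19
```

View pics/d1.png

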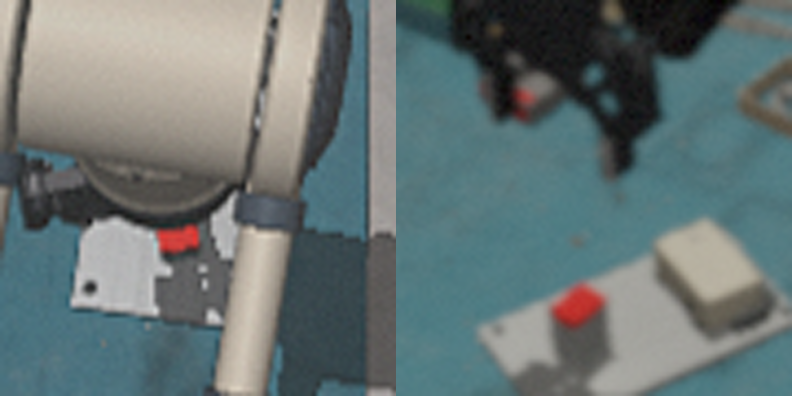

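The arm hides most of the top view. The scene view (right half) shows the open fingers over the block, with the red cap at about scene px (387,199). I'll descend now.

Converted, 147.8 mm / 800 = 0.1848, 140 mm / 800 = 0.175, 0.008 rad / 3.1416 = 0.0025.

pendant(
  plan=[85, 0, 0.0019, 0.075, 0.0025, 85, 0, 0.0024, 0.1438, 0.0025, 85, 0, 0.0024, 0.175, 0.0025, 85, 0, 0.0024, 0.1848, 0.0025, 85, 0, 0.0024, 0.1848, 0.0025],
)

```text
time_s: 3.2
ee_pos: [473.8, -37.7, 32.5]
tool_rot: [3.141, -0.001, 0.23]
ft_force: [0.7, 1.0, -0.3]
width: 85.2
finger_force: 0.0
```

pendant(
  plan=[0, 0, 0, 0, 0, 0, 0, 0, 0, 0, 0, 0, 0, 0, 0, 0, 0, 0, 0, 0, 0, 0, 0, 0, 0],
  squeeze=40,
)

```text
time_s: 3.82
ee_pos: [473.9, -37.8, 32.6]
tool_rot: [3.141, -0.001, 0.229]
ft_force: [-0.5, 1.0, 5.2]
width: 23.7
finger_force: 39.8
```

```bash
python3 plan.py 473.3 -38 32 0.23
```

```text
shift [-0.6  0.   0.6] turn -0.001 | at [473.9 -37.8  32.6] [ 3.141e+00 -1.000e-03  2.290e-01] w 23.7 t 3.83 F [-0.5  1.   5.2] j6 1.19
```

Converted, -110 mm / 800 = -0.1375, -100 mm / 800 = -0.125.

pendant(
  plan=[0, 0, 0, -0.0625, 0, 0, 0, 0, -0.125, 0, 0, 0, 0, -0.1375, 0],
)

```text
time_s: 4.2
ee_pos: [475.0, -38.0, 145.7]
tool_rot: [3.139, -0.006, 0.229]
ft_force: [-0.7, 0.5, -1.7]
width: 23.2
finger_force: 39.4
```

```bash
python3 plan.py 550 220 150 0.235
```

```text
shift [ 131.6 -234.3   -4.1] turn -0.006 | at [475.  -38.  145.7] [ 3.139 -0.006  0.229] w 23.2 t 4.2 F [-0.7  0.5 -1.7] j6 1.19
```

Converted, -234.3 mm / 800 = -0.2929, -208 mm / 800 = -0.26, -0.006 rad / 3.1416 = -0.0019.

pendant(
  plan=[0, 0.0363, -0.065, 0, 0, 0, 0.0725, -0.13, -0.0038, 0, 0, 0.1088, -0.195, -0.005, 0, 0, 0.145, -0.26, -0.005, 0, 0, 0.1645, -0.2929, -0.0051, -0.0019],
)

```text
time_s: 4.82
ee_pos: [547.8, 223.0, 143.3]
tool_rot: [-3.141, 0.004, 0.237]
ft_force: [0.1, -1.2, -1.7]
width: 23.0
finger_force: 39.5
```

```bash
python3 plan.py 619.9 232.3 120 0.235; python3 -c "
from h import *
t=snap('top');s=snap('scene')
a=[cv2.resize(np.asarray(c['pixels'])[y:y+130,x:x+130],None,fx=3,fy=3,interpolation=2)[...,::-1] for c,x,y in((t,150,90),(s,215,60))]
cv2.imwrite('pics/d2.png',np.hstack(a))"
```

```text
shift [72.4  7.9 23.1] turn 0.002 | at [547.8 223.  143.3] [-3.141  0.004  0.237] w 23.0 t 4.83 F [ 0.1 -1.2 -1.7] j6 1.66
```

View pics/d2.png

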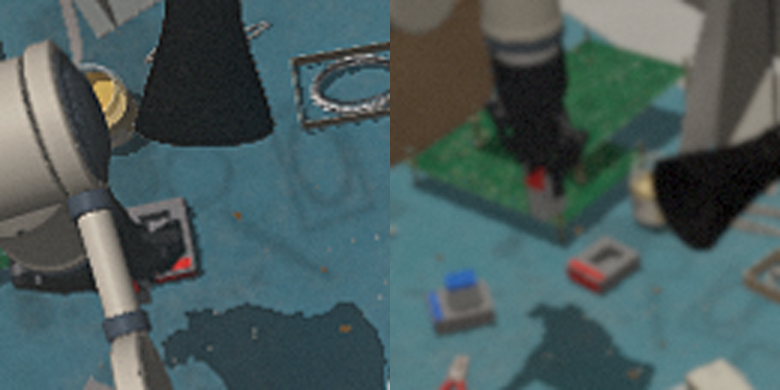

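The top view (left) shows the arm over the holder, and the nozzle mouth spanning top px (196,134) to (241,134). The scene view shows the block held upright, with its cap at about (264,120), and the nozzle mouth from (303,115) to (321,143). I'll triangulate the nozzle before moving closer.

Run:
```python
from h import *
t=snap("top");s=snap("scene")
def tri(a,b):
    o1,o2=np.asarray(t["origin"]),np.asarray(s["origin"]); d1,d2=ray(t,a,0)-o1,ray(s,b,0)-o2
    k=np.linalg.lstsq(np.c_[d1,-d2],o2-o1,rcond=None)[0]; p,q=o1+k[0]*d1,o2+k[1]*d2
    print(np.round((p+q)/2),round(np.linalg.norm(p-q),1))
tri((196,134),(303,115)); tri((241,134),(321,143)); tri((241,134),(326,139)); tri((218,138),(312,136))
# held block: fit with tip pose
o=observe(); print(o["ee_pos"],o["tool_rot"])
from red import redfit
redfit((547.8,223,.237),o["ee_pos"][2]-22.5,n=("scene",))
x,f=fit(s,HO,(614,231,.24),0);print('hold scene',np.round(x,3),f)
```

```text
[686. 228. 119.] 11.3
[700. 128.  56.] 10.6
[704. 121.  71.] 9.6
[696. 187.  50.] 4.5
[547.74399028 220.13824296 143.92100435] [3.14072838 0.00348557 0.23578565]
scene [538.418 219.729   0.694] 0.268
hold scene [6.14265e+02 2.31346e+02 2.38000e-01] 0.7502821209237172
```

```bash
python3 plan.py 620.5 232.5 70 0.237
```

```text
shift [73.8  4.2 74.3] turn -0.002 | at [547.9 219.5 144.5] [3.141e+00 3.000e-03 2.350e-01] w 23.5 t 5.08 F [-0.7  0.4 -1.8] j6 1.66
```

Converted, 74.3 mm / 800 = 0.0929, 74 mm / 800 = 0.0925.

pendant(
  plan=[0, 0.05, 0.0025, 0.0375, 0, 0, 0.0813, 0.005, 0.075, 0, 0, 0.0923, 0.0053, 0.0925, 0, 0, 0.0923, 0.0053, 0.0929, 0, 0, 0.0923, 0.0053, 0.0929, 0],
)

```text
time_s: 5.7
ee_pos: [621.3, 233.1, 73.4]
tool_rot: [-3.141, -0.002, 0.234]
ft_force: [-0.4, 0.4, -1.4]
width: 23.2
finger_force: 39.5
```

```bash
python3 plan.py 620.5 232.5 50 0.237;python3 -c "
from h import *
s=snap('scene');x,f=fit(s,RB,(620,232.4,.237),47,m=2);print(x,f)
cv2.imwrite('pics/d3.png',cv2.resize(np.asarray(s['pixels'])[95:175,245:345],None,fx=6,fy=6,interpolation=2)[...,::-1])"
```

```text
shift [-0.9  0.4 23.4] turn -0.003 | at [621.3 233.1  73.4] [-3.141e+00 -2.000e-03  2.340e-01] w 23.2 t 5.7 F [-0.4  0.4 -1.4] j6 1.64
[ 6.39200789e+02  2.61412603e+02 -1.76155007e-01] 1.444278161759116
```

View pics/d3.png

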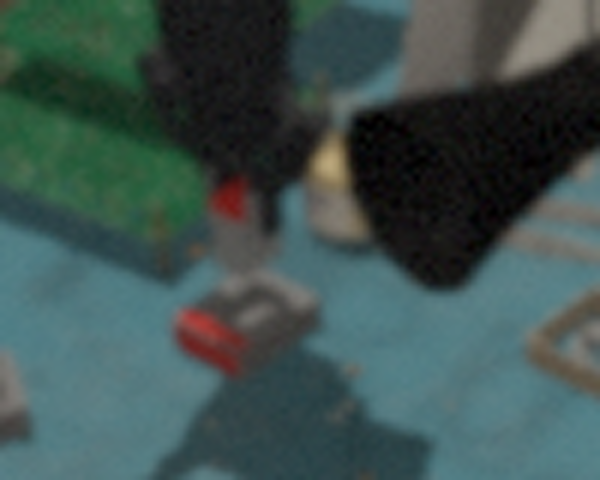

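The crop shows the block upright just above the holder, and the nozzle well to the right of the gripper. I'll keep lowering it.

Converted, 24 mm / 800 = 0.03, 15 mm / 800 = 0.0188, -0.003 rad / 3.1416 = -0.001.

pendant(
  plan=[0, -0.0006, 0.0004, 0.0188, -0.001, 0, -0.0011, 0.0005, 0.03, -0.001, 0, -0.0011, 0.0005, 0.03, -0.001, 0, -0.0011, 0.0005, 0.03, -0.001],
)

```text
time_s: 6.25
ee_pos: [620.4, 232.8, 47.7]
tool_rot: [3.142, 0.0, 0.238]
ft_force: [-0.6, 0.1, -1.0]
width: 23.2
finger_force: 39.5
```

```bash
python3 plan.py 620.5 232.5 50 0.237
```

```text
shift [-0.   0.3 -2.3] turn 0.001 | at [620.4 232.8  47.7] [3.142 0.    0.238] w 23.2 t 6.25 F [-0.6  0.1 -1. ] j6 1.64
```

pendant(
  plan=[0, 0, 0, 0.005, 0, 0, 0, 0, 0.01, 0, 0, 0, 0, 0.01, 0],
)

```text
time_s: 6.62
ee_pos: [621.3, 233.1, 44.1]
tool_rot: [-3.141, -0.004, 0.238]
ft_force: [-6.8, -2.0, 13.7]
width: 23.5
finger_force: 41.3
```

```bash
python3 plan.py 620.5 232.5 28.6 0.237
```

```text
shift [-1.   0.4 15.5] turn 0.001 | at [621.3 233.1  44.1] [-3.141 -0.004  0.238] w 23.5 t 6.62 F [-6.8 -2.  13.7] j6 1.64
```

```bash
python3 -c "
from h import *
o=observe();c,s=np.cos(.237),np.sin(.237);T,F=o['torque'],o['ft_force']
print('tool-ish x,y: T',c*T[0]+s*T[1],-s*T[0]+c*T[1],'F',c*F[0]+s*F[1],-s*F[0]+c*F[1],F[2],o['ee_pos'])"
```

```text
tool-ish x,y: T -0.11658069563570614 1.1123396709156266 F -7.075386636298327 -0.39024877257911883 13.664819635777599 [621.28838193 233.05401312  44.14018685]
```

pendant(
  plan=[0, -0.0013, 0, 0, 0, 0, -0.0025, 0, 0, 0, 0, -0.0025, 0, 0, 0],
)

```text
time_s: 7.0
ee_pos: [620.8, 232.8, 44.0]
tool_rot: [-3.141, -0.007, 0.238]
ft_force: [-1.0, -0.8, 10.2]
width: 23.4
finger_force: 40.8
```

pendant(
  plan=[0, -0.0013, 0, 0, 0, 0, -0.0025, 0, 0, 0, 0, -0.0025, 0, 0, 0],
)

```text
time_s: 7.38
ee_pos: [617.4, 232.0, 40.5]
tool_rot: [-3.141, -0.003, 0.238]
ft_force: [3.5, 0.9, -0.0]
width: 23.3
finger_force: 39.6
```

It dropped past the rim, so I'll shift back 1 mm in x and push it down.

Converted, 13 mm / 800 = 0.0163, 10 mm / 800 = 0.0125.

pendant(
  plan=[0, 0.0013, 0, 0, 0, 0, 0.0013, 0, 0.0063, 0, 0, 0.0013, 0, 0.0125, 0, 0, 0.0013, 0, 0.0163, 0, 0, 0.0013, 0, 0.0163, 0],
)

```text
time_s: 8.0
ee_pos: [617.7, 232.1, 28.6]
tool_rot: [3.142, -0.001, 0.238]
ft_force: [-2.6, -1.9, 9.4]
width: 23.6
finger_force: 40.7
```

```bash
python3 -c "
from h import *
o=observe();print(o['torque'],o['ee_pos'])"
```

```text
[-0.15269038  0.43074916  0.05842331] [617.69473578 232.11192521  28.64898489]
```

Converted, -1 mm / 800 = -0.0013.

pendant(
  plan=[60, 0, 0, -0.0013, 0, 60, 0, 0, -0.0013, 0, 60, 0, 0, -0.0013, 0, 60, 0, 0, -0.0013, 0],
)

```text
time_s: 8.5
ee_pos: [617.3, 232.0, 27.2]
tool_rot: [3.142, 0.001, 0.238]
ft_force: [0.5, 0.4, 0.4]
width: 59.9
finger_force: 0.0
```

pendant(
  plan=[60, 0, 0, -0.0625, 0, 60, 0, 0, -0.125, 0, 60, 0, 0, -0.1875, 0, 60, -0.075, 0, -0.2125, 0, 60, -0.15, 0, -0.215, 0],
)

```text
time_s: 9.12
ee_pos: [500.8, 203.8, 201.6]
tool_rot: [-3.141, -0.003, 0.238]
ft_force: [-0.6, -0.4, 0.5]
width: 59.6
finger_force: 0.0
```

```bash
python3 plan.py 480 0 195 0
```

```text
shift [-68.2 193.2   6.3] turn 0.238 | at [500.8 203.8 201.6] [-3.141e+00 -3.000e-03  2.380e-01] w 59.6 t 9.12 F [-0.6 -0.4  0.5] j6 1.66
```

Converted, 300 mm / 800 = 0.375, 180 mm / 800 = 0.225, 0.5 rad / 3.1416 = 0.1592.

pendant(
  plan=[85, 0.0175, 0.075, 0, 0.0318, 85, 0.035, 0.15, 0, 0.0637, 85, 0.0525, 0.225, 0, 0.0955, 85, 0.0713, 0.3, 0, 0.1273, 85, 0.0888, 0.375, 0, 0.1592],
)

```text
time_s: 9.75
ee_pos: [641.3, -72.9, 199.7]
tool_rot: [-3.141, -0.0, -0.265]
ft_force: [0.4, 0.4, 0.3]
width: 85.1
finger_force: 0.0
```

```bash
python3 plan.py 506 -282.5 150 -0.265
```

Run:
```python
from h import *
from red import redfit
redfit((618,232.1,.238),6)
for n in("top","scene"):
    s=snap(n); print(n,fit(s,HO,(614,231,.24),0)[0])
```

```text
shift [-75.6 237.8  49.6] turn -0.0 | at [641.3 -72.9 199.7] [-3.141 -0.    -0.265] w 85.1 t 9.75 F [0.4 0.4 0.3] j6 1.67
top [6.17783e+02 2.32549e+02 2.28000e-01] 0.18
scene [6.15121e+02 2.29214e+02 3.90000e-01] 0.378
top [6.17311175e+02 2.31863253e+02 2.53010539e-01]
scene [6.15039798e+02 2.30543948e+02 2.12865960e-01]
```

Converted, 237.8 mm / 800 = 0.2973, 175 mm / 800 = 0.2188.

pendant(
  plan=[85, -0.0225, 0.075, 0.0125, 0, 85, -0.045, 0.1475, 0.025, 0, 85, -0.0688, 0.2188, 0.0375, 0, 85, -0.0945, 0.2973, 0.05, 0, 85, -0.0945, 0.2973, 0.062, 0],
)

```text
time_s: 10.58
ee_pos: [504.2, -282.9, 150.6]
tool_rot: [3.141, -0.001, -0.265]
ft_force: [-0.2, 0.4, 0.6]
width: 85.1
finger_force: 0.0
```

pendant(
  plan=[85, 0, 0, 0, 0],
)

```text
time_s: 10.7
ee_pos: [505.8, -279.8, 149.5]
tool_rot: [-3.14, 0.001, -0.261]
ft_force: [0.5, 0.0, 0.6]
width: 84.9
finger_force: 0.0
```

```bash
python3 plan.py 506 -282.5 5 -0.265; python3 -c "
from h import *
s=snap('scene');print(fit(s,WE,(506,-283,-.26),0))
cv2.imwrite('pics/e1.png',cv2.resize(np.asarray(s['pixels'])[180:290,310:440],None,fx=5,fy=5,interpolation=2)[...,::-1])"
```

```text
shift [  1.    2.8 144.4] turn 0.004 | at [ 505.8 -279.8  149.5] [-3.14e+00  1.00e-03 -2.61e-01] w 84.9 t 10.7 F [0.5 0.  0.6] j6 1.27
(array([ 5.03512685e+02, -2.85939064e+02, -2.05039261e-01]), np.float64(0.6464276161955624))
```

View pics/e1.png

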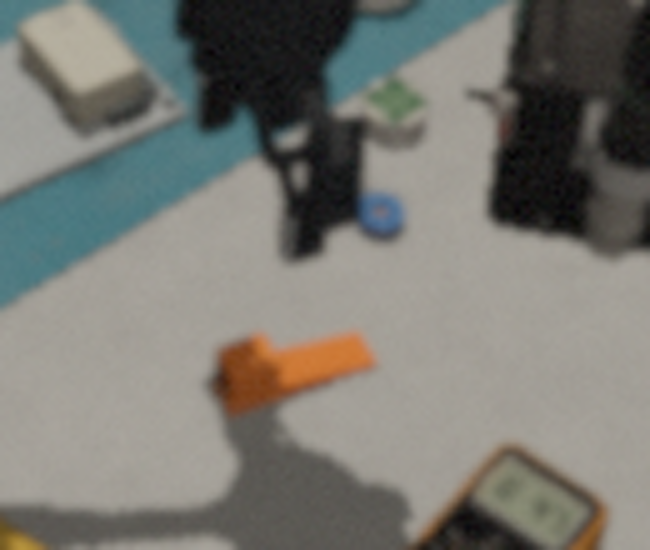

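The wedge lies undisturbed at about scene px (366,253), with the fingers above it and clear space on both sides. Now I'll descend and grip.

Converted, 144.4 mm / 800 = 0.1805, 138 mm / 800 = 0.1725, 0.004 rad / 3.1416 = 0.0013.

pendant(
  plan=[85, 0.0013, 0.0035, 0.075, 0.0013, 85, 0.0013, 0.0035, 0.1438, 0.0013, 85, 0.0013, 0.0035, 0.1725, 0.0013, 85, 0.0013, 0.0035, 0.1805, 0.0013, 85, 0.0013, 0.0035, 0.1805, 0.0013],
)

```text
time_s: 11.38
ee_pos: [507.4, -283.4, 6.8]
tool_rot: [3.141, -0.001, -0.264]
ft_force: [0.3, 0.3, -0.7]
width: 85.0
finger_force: 0.0
```

```bash
python3 plan.py 506 -282.5 5 -0.265
```

```text
shift [-1.6 -0.5  1.8] turn 0.001 | at [ 507.4 -283.4    6.8] [ 3.141e+00 -1.000e-03 -2.640e-01] w 85.0 t 11.38 F [ 0.3  0.3 -0.7] j6 1.27
```

pendant(
  plan=[0, 0, 0, 0, 0, 0, 0, 0, 0, 0, 0, 0, 0, 0, 0, 0, 0, 0, 0, 0, 0, 0, 0, 0, 0],
  squeeze=50,
)

```text
time_s: 12.0
ee_pos: [506.5, -284.4, 6.4]
tool_rot: [3.141, -0.001, -0.266]
ft_force: [-0.1, 0.3, 3.2]
width: 23.2
finger_force: 50.3
```

```bash
python3 plan.py 506 -282.5 5 -.265
```

```text
shift [-1.  -1.7  1.4] turn -0.001 | at [ 506.5 -284.4    6.4] [ 3.141e+00 -1.000e-03 -2.660e-01] w 23.2 t 12.0 F [-0.1  0.3  3.2] j6 1.27
```

Converted, -75 mm / 800 = -0.0938, -50 mm / 800 = -0.0625.

pendant(
  plan=[0, 0, 0, -0.0625, 0, 0, 0, 0, -0.0938, 0, 0, 0, 0, -0.0938, 0],
)

```text
time_s: 12.38
ee_pos: [507.2, -284.8, 82.9]
tool_rot: [3.14, -0.004, -0.266]
ft_force: [-0.1, -0.2, -0.7]
width: 22.9
finger_force: 49.7
```

```bash
python3 plan.py 461.9 -32.3 60 -0.112
```

```text
shift [-110.3 -231.7   22.2] turn -0.154 | at [ 507.2 -284.8   82.9] [ 3.14  -0.004 -0.266] w 22.9 t 12.38 F [-0.1 -0.2 -0.7] j6 1.27
```

Converted, -231.7 mm / 800 = -0.2896, -210 mm / 800 = -0.2625, -0.154 rad / 3.1416 = -0.049.

pendant(
  plan=[0, -0.0313, -0.0625, 0, -0.0095, 0, -0.0625, -0.1313, 0, -0.0191, 0, -0.0963, -0.2, 0.0063, -0.0318, 0, -0.125, -0.2625, 0.015, -0.049, 0, -0.1379, -0.2896, 0.0278, -0.049],
)

```text
time_s: 13.0
ee_pos: [459.1, -28.9, 56.1]
tool_rot: [-3.141, 0.003, -0.109]
ft_force: [1.1, -0.2, -0.5]
width: 23.5
finger_force: 49.7
```

pendant(
  plan=[0, 0, 0, 0, 0, 0, 0, 0, 0, 0],
)

```text
time_s: 13.25
ee_pos: [460.4, -32.1, 57.5]
tool_rot: [3.141, 0.002, -0.112]
ft_force: [0.0, -1.2, -0.4]
width: 23.2
finger_force: 49.7
```

```bash
python3 plan.py 461.9 -32.3 18 -0.112; python3 -c "
from h import *
s=snap('scene');o=observe();e=o['ee_pos'];print(fit(s,WE,(e[0],e[1],-.112),e[2]-6.4)[0], fit(s,FX,(521.5,-39,-.11),0)[0])
cv2.imwrite('pics/f1.png',cv2.resize(np.asarray(s['pixels'])[150:240,260:360],None,fx=6,fy=6,interpolation=2)[...,::-1])"
```

```text
shift [ 1.6 -0.  39.5] turn -0.0 | at [460.4 -32.1  57.5] [ 3.141e+00  2.000e-03 -1.120e-01] w 23.2 t 13.25 F [ 0.  -1.2 -0.4] j6 1.54
[ 4.68691045e+02 -2.44845807e+01 -2.64580618e-01] [ 5.21384995e+02 -3.99973253e+01 -1.24563865e-01]
```

View pics/f1.png

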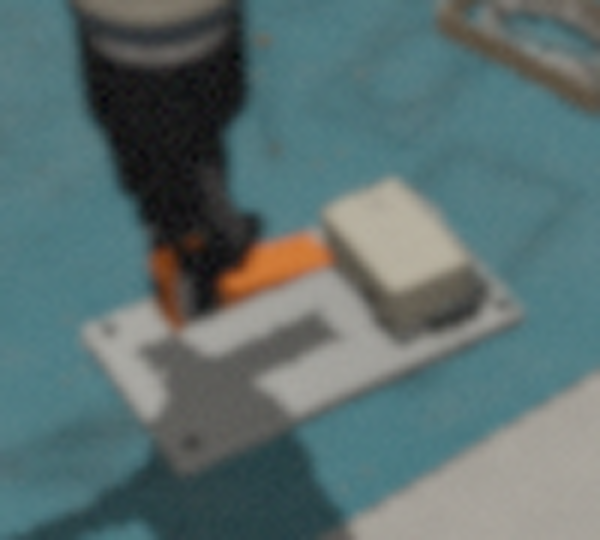

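The wedge is level above the plate, with its tip (about px (315,191)) pointing at the module front between the rails. I'll lower it onto the plate.

Converted, 39.5 mm / 800 = 0.0494, 38 mm / 800 = 0.0475.

pendant(
  plan=[0, 0.002, 0, 0.0313, 0, 0, 0.002, 0, 0.0475, 0, 0, 0.002, 0, 0.0494, 0, 0, 0.002, 0, 0.0494, 0],
)

```text
time_s: 13.8
ee_pos: [462.6, -32.1, 19.5]
tool_rot: [3.142, -0.0, -0.113]
ft_force: [0.8, 0.5, -0.6]
width: 23.0
finger_force: 49.7
```

pendant(
  plan=[0, 0, 0, 0.0013, 0, 0, 0, 0, 0.0025, 0, 0, 0, 0, 0.0025, 0],
)

```text
time_s: 14.18
ee_pos: [462.4, -31.7, 17.2]
tool_rot: [3.142, -0.0, -0.112]
ft_force: [0.2, 0.0, -1.0]
width: 23.4
finger_force: 49.7
```

```bash
python3 plan.py 461.9 -32.3 16.4 -.112
```

```text
shift [-0.4  0.7  0.8] turn -0.0 | at [462.4 -31.7  17.2] [ 3.142 -0.    -0.112] w 23.4 t 14.18 F [ 0.2  0.  -1. ] j6 1.54
```

Converted, 1 mm / 800 = 0.0013, 0.7 mm / 800 = 0.0009.

pendant(
  plan=[0, -0.0005, 0.0009, 0.0013, 0, 0, -0.0005, 0.0009, 0.0013, 0, 0, -0.0005, 0.0009, 0.0013, 0],
)

```text
time_s: 14.55
ee_pos: [462.1, -32.3, 16.4]
tool_rot: [-3.141, -0.001, -0.112]
ft_force: [-0.8, 1.1, 3.1]
width: 23.1
finger_force: 50.1
```

pendant(
  plan=[0, 0, 0, 0.0009, 0, 0, 0, 0, 0.0009, 0],
)

```text
time_s: 14.8
ee_pos: [462.2, -32.3, 16.4]
tool_rot: [-3.141, -0.001, -0.112]
ft_force: [-3.1, 1.7, 7.3]
width: 23.5
finger_force: 50.9
```

```bash
python3 plan.py 461.9 -32.3 16.4 -.112
```

```text
shift [-0.3 -0.   0. ] turn -0.0 | at [462.2 -32.3  16.4] [-3.141e+00 -1.000e-03 -1.120e-01] w 23.5 t 14.8 F [-3.1  1.7  7.3] j6 1.54
```

Converted, 24 mm / 800 = 0.03, 16 mm / 800 = 0.02.

pendant(
  plan=[0, 0, 0, -0.0009, 0, 0, 0.01, 0, -0.0009, 0, 0, 0.02, 0, -0.0009, 0, 0, 0.03, 0, -0.0009, 0, 0, 0.03, 0, -0.0009, 0],
)

```text
time_s: 15.42
ee_pos: [487.0, -35.4, 16.4]
tool_rot: [3.141, -0.002, -0.112]
ft_force: [2.5, 0.1, 4.5]
width: 23.3
finger_force: 50.5
```

```bash
python3 plan.py 514.5 -38.2 16.4 -.112
```

```text
shift [27.7 -0.3  0.1] turn -0.0 | at [487.  -35.4  16.4] [ 3.141e+00 -2.000e-03 -1.120e-01] w 23.3 t 15.43 F [2.5 0.1 4.5] j6 1.54
```

Next I'll advance slowly in small steps, watching for contact.

Converted, 9 mm / 800 = 0.0113, 6 mm / 800 = 0.0075.

pendant(
  plan=[0, 0.0038, 0, -0.0005, 0, 0, 0.0075, 0, -0.0005, 0, 0, 0.0113, 0, -0.0005, 0, 0, 0.0113, 0, -0.0005, 0],
)

```text
time_s: 15.92
ee_pos: [494.8, -36.1, 16.4]
tool_rot: [3.142, -0.0, -0.112]
ft_force: [0.6, -1.2, 4.8]
width: 23.3
finger_force: 50.4
```

pendant(
  plan=[0, 0.0025, 0, 0, 0, 0, 0.005, 0, 0, 0, 0, 0.005, 0, 0, 0],
)

```text
time_s: 16.3
ee_pos: [498.1, -36.5, 16.5]
tool_rot: [3.142, 0.001, -0.112]
ft_force: [-3.9, 1.0, 6.3]
width: 23.2
finger_force: 50.7
```

pendant(
  plan=[0, 0.0025, 0, 0, 0, 0, 0.005, 0, 0, 0, 0, 0.005, 0, 0, 0],
)

```text
time_s: 16.68
ee_pos: [501.9, -36.9, 16.5]
tool_rot: [3.142, 0.002, -0.112]
ft_force: [-4.4, 0.8, 7.5]
width: 23.3
finger_force: 50.7
```

```bash
python3 plan.py 514.5 -38.2 16.4 -.112
```

```text
shift [12.7 -0.1  0.1] turn -0.0 | at [501.9 -36.9  16.5] [ 3.142e+00  2.000e-03 -1.120e-01] w 23.3 t 16.68 F [-4.4  0.8  7.5] j6 1.54
```

Units first: shifts go in shares of 800 mm and turns go in shares of pi rad. So 4 mm / 800 = 0.005, 2 mm / 800 = 0.0025.

pendant(
  plan=[0, 0.0025, 0, -0.0006, 0, 0, 0.005, 0, -0.0006, 0, 0, 0.005, 0, -0.0006, 0],
)

```text
time_s: 17.05
ee_pos: [506.2, -37.4, 16.4]
tool_rot: [3.142, 0.001, -0.112]
ft_force: [-4.3, 0.5, 2.5]
width: 23.4
finger_force: 50.3
```

pendant(
  plan=[0, 0.0025, 0, 0, 0, 0, 0.005, 0, 0, 0, 0, 0.005, 0, 0, 0],
)

```text
time_s: 17.42
ee_pos: [510.6, -37.9, 16.5]
tool_rot: [-3.142, 0.0, -0.112]
ft_force: [-1.2, 0.2, -1.2]
width: 23.4
finger_force: 49.9
```

```bash
python3 plan.py 514.5 -38.2 16.4 -.112
```

Run:
```python
from h import *
s=snap('scene');t=snap('top')
for z in(15,):print(fit(s,MO,(577,-47,-.112),z))
a=[cv2.resize(np.asarray(c['pixels'])[y:y+66,x:x+66],None,fx=6,fy=6,interpolation=2)[...,::-1] for c,x,y in((t,272,160),(s,290,165))]
cv2.imwrite('pics/g1.png',np.hstack(a))
```

```text
shift [ 3.9 -0.1  0.1] turn -0.0 | at [510.6 -37.9  16.5] [-3.142  0.    -0.112] w 23.4 t 17.43 F [-1.2  0.2 -1.2] j6 1.54
(array([ 5.78340943e+02, -4.54976545e+01, -1.09510752e-01]), np.float64(2.2592732129592794))
```

View pics/g1.png

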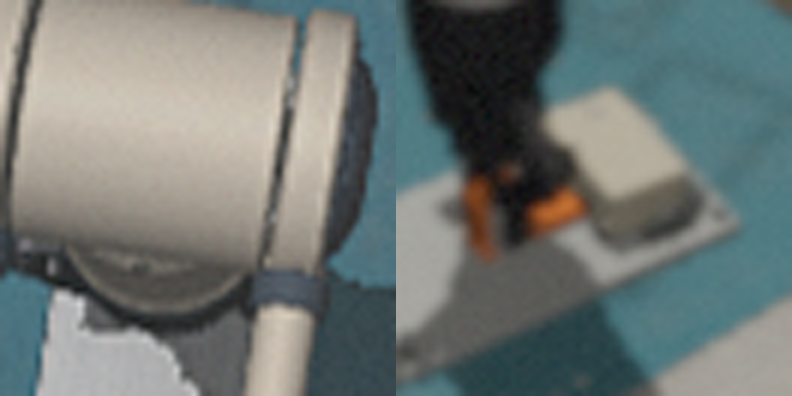

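The scene view shows the orange ramp under the middle of the module front (about px (312,199)). The module is in its bed with no finger contact, and the fingers are well short of it. I'll push the last 4–5 mm.

Converted, 4.4 mm / 800 = 0.0055, 2 mm / 800 = 0.0025.

pendant(
  plan=[0, 0.0025, 0, 0.0003, 0, 0, 0.0055, 0, 0.0003, 0, 0, 0.0055, 0, 0.0003, 0, 0, 0.0055, 0, 0.0003, 0, 0, 0.0055, 0, 0.0003, 0],
)

```text
time_s: 18.15
ee_pos: [515.1, -38.3, 16.6]
tool_rot: [-3.142, -0.0, -0.112]
ft_force: [1.4, -0.0, -2.3]
width: 23.2
finger_force: 49.5
```

pendant(
  plan=[0, 0, 0, 0, 0, 0, 0, 0, 0, 0, 0, 0, 0, 0, 0],
)

```text
time_s: 18.52
ee_pos: [514.9, -38.4, 16.6]
tool_rot: [3.142, 0.0, -0.112]
ft_force: [0.7, -1.2, -2.9]
width: 22.8
finger_force: 49.5
```

```bash
python3 plan.py 514.5 -38.2 16.4 -.112
```

Run:
```python
from h import *
s=snap('scene')
# tipped module about rear lower edge: test lift h by fit residual
for h in(0,1,2,3,4,5,6):
    Rm=Ro.from_euler('y',h/48).as_matrix()  # +pitch lowers +x end
    F=[(np.asarray(f)-[24,0,0])@Rm.T+[24,0,0] for f in MO]
    x,c=fit(s,F,(577.5,-46,-.112),15); print(h,np.round(x,2),round(c,4))
```

```text
shift [-0.4 -0.2  0.2] turn -0.0 | at [514.9 -38.4  16.6] [ 3.142  0.    -0.112] w 22.8 t 18.52 F [ 0.7 -1.2 -2.9] j6 1.54
0 [ 5.7973e+02 -4.4680e+01 -1.4000e-01] 2.4069
1 [ 5.7881e+02 -4.5310e+01 -1.4000e-01] 2.3939
2 [ 5.7765e+02 -4.5480e+01 -1.2000e-01] 2.2361
3 [ 5.7657e+02 -4.5960e+01 -1.2000e-01] 2.2286
4 [ 5.7545e+02 -4.6260e+01 -1.2000e-01] 2.2224
5 [ 5.7484e+02 -4.7210e+01 -1.2000e-01] 2.2197
6 [ 5.7456e+02 -4.6900e+01 -1.3000e-01] 2.2155
```

Converted, 1.8 mm / 800 = 0.0023, 1 mm / 800 = 0.0013.

pendant(
  plan=[0, 0.0013, 0, 0.0003, 0, 0, 0.0023, 0, 0.0003, 0, 0, 0.0023, 0, 0.0003, 0, 0, 0.0023, 0, 0.0003, 0, 0, 0.0023, 0, 0.0003, 0],
)

```text
time_s: 19.2
ee_pos: [516.6, -38.6, 16.5]
tool_rot: [-3.142, 0.0, -0.112]
ft_force: [-2.2, 0.6, -0.8]
width: 23.4
finger_force: 49.6
```

pendant(
  plan=[0, 0, 0, 0, 0, 0, 0, 0, 0, 0, 0, 0, 0, 0, 0, 0, 0, 0, 0, 0],
)

```text
time_s: 19.7
ee_pos: [516.7, -38.5, 16.5]
tool_rot: [-3.142, -0.0, -0.112]
ft_force: [-2.5, 0.5, -1.6]
width: 23.2
finger_force: 49.6
```

```bash
python3 -c "
from h import *
print(env.finish_job())"
```

```text
the job is handed in; nothing more can be done
None
```

I handed the job in at 19.7 s: the red block is released and fully down in the red holder, and the gripped wedge is holding the module's front edge about 3 mm up (estimated from wedge travel, not measured directly); no verdict was returned.

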